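# Ready the bunching place and hold up the full wire tin

## Robot

A 6-joint arm with a two-finger parallel gripper is mounted at the origin on the work surface. World frame = base frame: x ahead of the robot, y to its left, z up, the work surface at z = 0. Lengths are in m, angles in degrees, forces in N, time in s.
With the tool pointing down it reaches from about 0.35 to 0.875 m from the base axis. Payload 4.2 kg.
Tool frame: the origin (TCP) lies at the very end of the fingers, on their centre line; the grasp point (between the pads) lies 19 mm behind it; z points along the fingers, y is the line along which they close (so a half turn about z gives the same grasp; the last joint's range is limited). The gripper opens to 87 mm and grips with 3 to 60 N. Pads are 19 mm wide; open, the fingers measure 117 mm over their backs; the gripper's body (75 mm by 190 mm) begins 51 mm behind the grasp point.
Start: joints at [-59.668, 22.042, 0.453, 0, -68.411, -14.817], TCP at [0.167, -0.602, 0.2] pointing down, gripper open.
Joint ranges: [-179.83, 179.83], [-69.29, 118.12], [-61.27, 80.66], [-181.25, 117.63], [-171.15, -9.14], [-177.46, 177.46]. Speed limits (degrees/s): [159.86, 159.86, 180, 180, 180, 180].

## Interface

Orientations are given as [roll, pitch, yaw] about the fixed x, y, z axes, in that order (R = Rz(yaw) Ry(pitch) Rx(roll)).
In Python, from bench import arm gives the robot as it stands. Calls block until the motion is done:
- arm.move_to(position, orientation): joint-space move of the TCP to a pose.
- arm.move_straight(position, rot=None, feed=0.15, f_stop=None): straight line of the TCP; rot=None keeps the orientation; feed is the mean speed in m/s. With f_stop (N) it stops when the force on the tool has changed by that much, and returns True; else False.
- arm.set_joints(angles): joint-space move.
- arm.command_gripper(opening): finger opening in m; the grip force is fixed at half the most; returns when the fingers have stopped.
- arm.sleep(seconds).
- arm.inverse_kinematics(position, orientation): joint angles nearest the present ones, or None.
- arm.sense(): the state.
- arm.snapshot(name): name is "scene" or "top" or "wrist"; returns a dict with "pixels" (480x640x3 uint8, blue, green, red), "K" (3x3 intrinsics, pixels), "position" and "attitude" of the camera in the world. Camera axes: x right, y up, looking along -z (the intrinsics and any distortion apply to the point x, -y, -z); pixel columns grow to the right and rows downward; lengths in m; the calibration is good to about 2 mm. The wrist camera is an equidistant fisheye: a pixel r from the principal point sees the ray r / f radians off the axis. A picture is of the moment at which its call begins. There is no depth.
A pose or a line that the arm cannot do raises arm.IKError and nothing moves.
- arm.hand_in(): hands the job in; it is judged then, once.
Trained networks look in a picture, given as the dict that the camera call returned (one of the last four; its "shot" number tells which), for a name from the list of things; names that differ only in an ending like _2 or _b are one class to them, and where a whole thing is asked for, a point or a joint stands for the part that bears it (a point fixed in the world has none). Each returns a list of dicts, best first, with "p" (0 to 1); they miss things now and then, are a little off and sometimes report something else, mostly with a low value. They report only what shows in the picture. A call takes as long as a camera call. They do not tell look-alikes from the thing itself.
- arm.find_in(picture, label): "box" ([left, top, width, height] in pixels, round what is visible of it).
- arm.outline_of(picture, label): "pixels" (480x640 bool, what is visible of it) and "box" ([left, top, width, height] in pixels, round what is visible of it).
The state is a dict: "clock": time; "joints": joint angles; "joint_vel": joint speeds; "joint_torque": joint torques, N m; "eef_pos": TCP position; "ee_rot": TCP orientation; "contact_force": force on the tool from outside, world axes, zero at the start; "ft_torque": the same for the moment, N m; "finger_gap": finger opening in m; "grasp_force": force on a finger pad.
Only numpy, scipy, OpenCV 4.12 (cv2) and the standard library are available. Lean on these libraries where they do the work, as an engineer would, in place of code of your own. Each camera call takes 0.05 s, during which the arm holds its last target. There are 200 camera calls.

## Task

Get the bunching place ready: first slide the white handled cutting board flat across the bench, never lifting it, until its blade lies centred and square on the dark rubber pad with the handle still towards the robot. Then heft the three identical closed steel tins, find by feel the heaviest (the one with the full spool of tie wire), and finish while holding that tin still and upright in the gripper, over the middle of the board and about 10 cm or more above it. Leave the other two tins standing upright on the bench, tip no tin over, and leave everything else where it is.

Things in the scene. Friction and masses are not known exactly. Their poses are not given: they have to be found in the camera images.
- board: white plastic cutting board lying flat, 15 mm thick: blade 150 mm (its x) by 120 mm (its y), with a straight handle 32 mm wide sticking out 81 mm from the middle of its -x edge, roughly towards the robot. 0.35 kg. Origin at the centre of the blade's underside, z up
- board_handle (a point): point in the middle of the board's handle, at half its thickness, 115 mm from the blade's centre along the board's -x; the handle can be pinched here from above across its 32 mm width (along the board's y)
- pad: dark rubber pad 180 mm (its x) by 150 mm (its y), stuck on the bench and so thin (0.6 mm) that the board slides onto it without a step; its -x edge faces roughly towards the robot. Origin at its centre. Pad and board start one in the middle, one on the left of the bench, either way
- tin_1: square closed steel tin, 60 x 60 mm, 103 mm tall, upright, sides along its x and y; origin at the centre of its underside. The three look alike. One holds a full spool of wire (0.56 to 0.68 kg in all), two hold used spools (0.19 to 0.38 kg in all); which is which changes. The spool has 2 mm play inside. This one starts nearest the robot
- tin_2: the same, the far one
- tin_3: the same, the rightmost one
- table: the bench with its metal top at height 0
- turnip_1: a white turnip about 56 mm across, 62 mm tall with its green stub, near the tins; origin at its underside. Bystander
- turnip_2: another such turnip, beyond the tins. Bystander
- tape: a flat-lying roll of tape, 60 mm across, 24 mm high, between the tins and the board's area; origin at its underside. Bystander
- bowl: a steel bowl 120 mm across, 55 mm high, on the far side; origin at its underside. Bystander
- brush: a hand brush lying on the far side; origin at its underside. Bystander
- bottle: a bottle 60 mm across, 170 mm tall, at the near left; origin at its underside. Bystander
Not all that is in view belongs to the job. What is shaped like the tin_3 but turquoise is not meant.

How it is judged:
By the outcome, as a careful person would: the job done as asked, in the order asked, and still so for the second after the job is handed in, while the arm keeps its last pose, push and grip.
It also fails if it takes over 72 s, if anything falls off the work surface, if the arm or the gripper's body presses on something with over 40 N, if the wrist force passes 120 N, or if a joint passes its speed limit or range.

## Working session

There is one attempt and no reset: what is moved stays moved. The work goes in short steps, each a Python script; the robot and the scene stay as the last script left them, time stands still between calls to the robot, and variables do not carry over. Pictures are saved under pics/ and viewed, at most 10 in all, crops included, and the job is handed in when it is done.

```bash
mkdir -p pics; ls
cat > h.py <<'E'
import numpy as np, cv2
from bench import arm
def ray(s,uv):
    uv=np.atleast_2d(np.float64(uv));K=s["K"]
    d=np.c_[(uv[:,0]-K[0,2])/K[0,0],-(uv[:,1]-K[1,2])/K[1,1],-np.ones(len(uv))]
    return d@np.array(s["R"]).T
def toplane(s,uv,z):
    d=ray(s,uv);p=np.array(s["position"]);return p+d*((z-p[2])/d[:,2:3])
def proj(s,X):
    q=(np.atleast_2d(X)-s["position"])@s["R"];K=s["K"]
    return np.c_[K[0,0]*q[:,0]/-q[:,2]+K[0,2],K[1,1]*-q[:,1]/-q[:,2]+K[1,2]]
def snap(n):
    s=arm.snapshot(n)
    from scipy.spatial.transform import Rotation as Ro
    a=np.array(s["attitude"],float)
    s["K"]=np.array(s["K"]);s["R"]=a if a.shape==(3,3) else Ro.from_euler('xyz',a,degrees=True).as_matrix()
    return s
E
python3 - <<'E'
from h import *
import pickle
S={}
for n in("top","scene"):
    s=snap(n);cv2.imwrite(f"pics/{n}0.png",s["pixels"]);print(n,s["K"].tolist(),s["position"],s["attitude"],[k for k in s])
    S[n]=s
    for l in("board","pad","tin_1","turnip_1","tape","bowl","brush","bottle"):
        o=arm.outline_of(s,l);S[n,l]=o
        for d in o:
            m=d["pixels"];c=np.argwhere(m).mean(0)[::-1];print(n,l,round(d["p"],2),d["box"],c.round(1),toplane(s,c,0.0)[0].round(3))
pickle.dump(S,open("s0.pkl","wb"))
st=arm.sense();print(st["clock"],st["eef_pos"],st["ee_rot"],st["contact_force"])
E
```

```text
pics
top [[508.160953957776, 0.0, 321.7074913988639], [0.0, 508.160953957776, 240.48378629976747], [0.0, 0.0, 1.0]] [0.44956042 0.00692525 1.45219019] [  3.18952891  -0.73661559 -91.49067808] ['pixels', 'K', 'position', 'attitude', 'shot', 'R']
top board 0.77 [276.7, 204.4, 45.6, 84.4] [297.3 238.1] [0.539 0.056 0.   ]
top pad 0.78 [178.0, 195.9, 53.3, 66.2] [203.9 227.6] [0.575 0.322 0.   ]
top tin_1 0.97 [386.2, 187.5, 28.5, 27.8] [400.  200.3] [ 0.64  -0.242  0.   ]
top tin_1 0.8 [430.2, 311.6, 40.5, 31.6] [450.5 328.1] [ 0.271 -0.374  0.   ]
top tin_1 0.7 [387.7, 142.1, 32.7, 35.2] [402.9 159.2] [ 0.76  -0.255  0.   ]
top tin_1 0.67 [461.0, 249.6, 41.3, 30.2] [480.3 262.1] [ 0.457 -0.467  0.   ]
top tin_1 0.64 [373.1, 239.9, 32.2, 29.6] [386.9 254.4] [ 0.485 -0.199  0.   ]
top tin_1 0.56 [441.5, 213.6, 35.8, 22.1] [457.8 223.4] [ 0.569 -0.407  0.   ]
top tin_1 0.25 [431.0, 170.6, 24.0, 20.8] [442. 181.] [ 0.693 -0.366  0.   ]
top turnip_1 0.84 [432.6, 171.7, 18.2, 21.3] [442.  181.3] [ 0.692 -0.366  0.   ]
top turnip_1 0.52 [429.0, 273.0, 16.9, 16.2] [437.9 281.9] [ 0.403 -0.343 
[... 1659 characters left out ...]
 0.   ]
scene turnip_1 0.67 [115.1, 265.8, 26.6, 21.5] [127.3 277.4] [ 0.674 -0.371  0.   ]
scene turnip_1 0.62 [177.5, 176.6, 16.5, 23.5] [184.8 188.4] [ 0.382 -0.349  0.   ]
scene tape 0.33 [415.7, 255.1, 74.7, 78.1] [455.3 294.4] [0.581 0.323 0.   ]
scene bowl 0.66 [211.8, 185.6, 39.3, 53.5] [230.9 211. ] [ 0.436 -0.213  0.   ]
scene bowl 0.56 [222.0, 290.1, 61.2, 53.9] [254.6 315.3] [ 0.715 -0.073  0.   ]
scene brush 0.94 [322.6, 336.8, 103.4, 44.1] [382.7 358.6] [0.764 0.196 0.   ]
scene bottle 0.96 [497.6, 160.5, 38.9, 67.8] [518.7 199.4] [0.264 0.454 0.   ]
0.9 [ 0.16721286 -0.6022003   0.19978844] [-1.79996087e+02  1.72908837e-03 -1.64486507e+02] [ 0.80070042  1.19875505 -0.26762619]
```

View pics/top0.png

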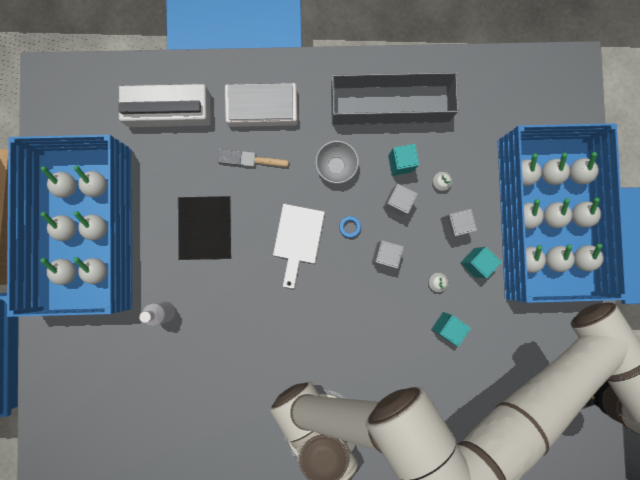

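View pics/scene0.png

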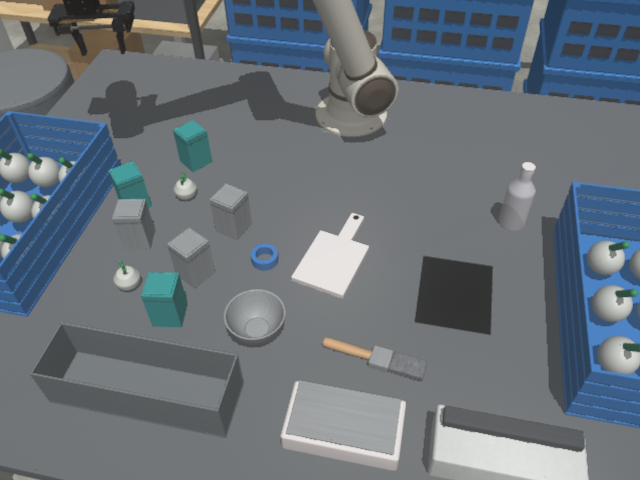

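The top view shows the three grey tins at (389,254), (401,199) and (462,223). The board is at (297,238), the pad at (204,228) and the tape at (350,227). The turquoise look-alikes are at (405,159), (484,262) and (452,329), so they are not meant. The scene view agrees: grey tins at (231,211), (191,257) and (134,224), with the bottle at (515,200). Next I fit exact poses.

```bash
cat > fit.py <<'E'
from h import *
from scipy.optimize import minimize
def R2(a): c,s=np.cos(a),np.sin(a);return np.array([[c,-s],[s,c]])
def rect(x0,x1,y0,y1,z0,z1): return np.array([[x,y,z] for x in(x0,x1) for y in(y0,y1) for z in(z0,z1)])
MODEL={"board":[rect(-.075,.075,-.06,.06,0,.015),rect(-.156,-.07,-.016,.016,0,.015)],
 "pad":[rect(-.09,.09,-.075,.075,0,.0006)],"tin":[rect(-.03,.03,-.03,.03,0,.103)]}
def render(s,name,p,F=4):
    im=np.zeros((480*F,640*F),np.uint8)
    for P in MODEL[name]:
        X=P.copy();X[:,:2]=P[:,:2]@R2(p[2]).T+p[:2]
        h=cv2.convexHull(((proj(s,X)+.5)*F-.5).astype(np.float32))
        cv2.fillConvexPoly(im,np.round(h*16).astype(np.int32),255,shift=4)
    return cv2.resize(im,(640,480),interpolation=cv2.INTER_AREA)/255.
def fit(views,name,p0):
    f=lambda q:sum(np.abs(render(s,name,[q[0]/100,q[1]/100,q[2]/10])-m).sum() for s,m in views)
    best=None
    for da in (-.25,0,.25):
        q0=np.array([p0[0]*100,p0[1]*100,(p0[2]+da)*10])
        r=minimize(f,q0,method="Nelder-Mead",options=dict(initial_simplex=q0+np.array([[0,0,0],[1.,0,0],[0,1.,0],[0,0,1.]]),xatol=.005,fatol=.1))
        if best is None or r.fun<best.fun: best=r
    return np.r_[best.x[:2]/100,best.x[2]/10],best.fun/sum(m.sum() for _,m in views)
def mask(s,o,kind):
    g=s["pixels"].max(2).astype(float);d=cv2.dilate(o.astype(np.uint8),np.ones((9,9)))>0
    if kind=="board": # white on bench, soft edge
        bg=np.median(g[d&(g<110)]);return np.where(d,np.clip((g-bg)/(np.median(g[o])-bg),0,1),0)
    if kind=="pad":
        bg=np.median(g[d&~o]);return np.where(d,np.clip((bg-g)/(bg-np.median(g[o])),0,1),0)
    return o.astype(float)
E
python3 - <<'E'
from fit import *
import pickle
S=pickle.load(open("s0.pkl","rb"));T,C=S["top"],S["scene"]
def near(n,l,uv): return min(S[n,l],key=lambda d:np.hypot(*(np.argwhere(d["pixels"]).mean(0)[::-1]-uv)))["pixels"]
for l,p0 in(("board",[.54,.05,-.15]),("pad",[.575,.322,0])):
    V=[(s,mask(s,S[n,l][0]["pixels"],l)) for n,s in(("top",T),("scene",C))]
    for v in(V,V[:1],V[1:]): p,e=fit(v,l,p0);print(l,p[:2].round(4),np.degrees(p[2]).round(2),round(e,3))
for i,(a,b,p0) in enumerate([((387,254),(231,211),(.47,-.18,.2)),((400,200),(192,257),(.62,-.23,.5)),((458,223),(134,224),(.55,-.38,.2))]):
    V=[(T,mask(T,near("top","tin_1",a),"tin")),(C,mask(C,near("scene","tin_1",b),"tin"))]
    for v in(V,V[:1],V[1:]): p,e=fit(v,"tin",p0);print("tin",i+1,p[:2].round(4),np.degrees(p[2]).round(2),round(e,3))
for l,uvs,z in(("turnip_1",[(442,181),(438,282)],.03),("tape",[(349.5,227)],.012)):
    for uv in uvs: print(l,toplane(T,uv,z)[0].round(3))
print("bottle",toplane(C,(515,222),0),"turq",toplane(T,[(405,153),(486,264),(455,331)],.05).round(3).tolist())
a=cv2.resize(T["pixels"][130:350,310:510],None,fx=2.5,fy=2.5,interpolation=3)
cv2.imwrite("pics/crop0.png",a)
E
```

```text
board [0.5528 0.0517] -12.5 0.139
board [0.5529 0.0517] -12.46 0.103
board [0.5529 0.0518] -12.65 0.164
pad [0.5765 0.3215] 0.04 0.029
pad [0.5756 0.3204] -0.61 0.027
pad [0.5767 0.3216] -0.14 0.026
tin 1 [ 0.4841 -0.19  ] -17.48 0.052
tin 1 [ 0.4837 -0.1906] -17.4 0.067
tin 1 [ 0.4849 -0.1893] 72.62 0.043
tin 2 [ 0.6327 -0.2302] 59.33 0.092
tin 2 [ 0.633  -0.2317] 59.71 0.137
tin 2 [ 0.6342 -0.2292] -31.99 0.072
tin 3 [ 0.5645 -0.3898] 13.04 0.052
tin 3 [ 0.5641 -0.3905] 12.11 0.055
tin 3 [ 0.5648 -0.3896] 13.55 0.048
turnip_1 [ 0.688 -0.358  0.03 ]
turnip_1 [ 0.404 -0.336  0.03 ]
tape [ 0.566 -0.094  0.012]
bottle [[0.34263519 0.44534512 0.        ]] turq [[0.766, -0.252, 0.05], [0.451, -0.466, 0.05], [0.269, -0.373, 0.05]]
```

View pics/crop0.png

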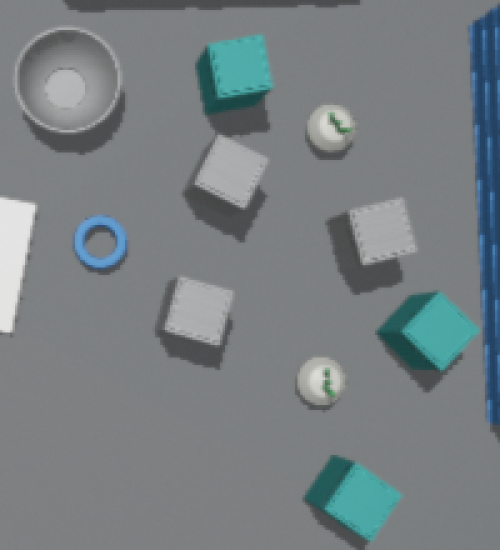

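The crop shows the grey tins at crop pixels (200,310), (232,172) and (382,232); all turquoise ones are excluded. Both cameras agree on the poses, so I slide the board first.

```bash
cat >> h.py <<'E'
def pick(p,yaw):
    """yaw (mod 180) whose IK keeps joint 6 nearest its middle"""
    c=[]
    for y in(yaw,yaw+180,yaw-180):
        y=(y+180)%360-180;q=arm.inverse_kinematics(p,[180,0,y])
        if q is not None:c.append((abs(q[5]),y))
    return [180,0,min(c)[1]]
E
cat > slide.py <<'E'
from fit import *
def slide(b,p,feed=.1):
    """b, p: board and goal pose x,y,yaw(rad)"""
    hp=lambda q:np.r_[q[:2]-.115*np.array([np.cos(q[2]),np.sin(q[2])])]
    a,g=hp(b),hp(p);o=pick([*a,.1],np.degrees(b[2]));og=[180,0,o[2]+np.degrees(p[2]-b[2])]
    arm.move_to([*a,.1],o);print("down",arm.move_straight([*a,.004],feed=.12,f_stop=12))
    arm.command_gripper(0.0);s=arm.sense();print("gap",s["finger_gap"],s["grasp_force"],s["eef_pos"])
    arm.move_straight([*g,.004],og,feed=feed)
    s=arm.sense();print(s["finger_gap"],s["contact_force"],s["eef_pos"],s["ee_rot"])
    arm.command_gripper(.087);arm.move_straight([*g,.1],feed=.2)
def check(p0,q0):
    R={}
    for n in("top","scene"):
        s=snap(n)
        for l,g in(("board",p0),("pad",q0)):
            o=arm.outline_of(s,l)
            o=[d for d in o if np.hypot(*(toplane(s,np.argwhere(d["pixels"]).mean(0)[::-1],0)[0,:2]-p0[:2]))<.08]
            if not o: print(n,l,"none");continue
            if l=="board":
                m=mask(s,o[0]["pixels"],l);p,e=fit([(s,m)],l,g);print(n,l,p[:2].round(4),np.degrees(p[2]).round(2),round(e,3))
        cv2.imwrite(f"pics/{n}_{s['shot']}.png",s["pixels"][120:340,140:360] if n=="top" else s["pixels"][180:400,340:560]);print("shot",s["shot"])
E
python3 - <<'E'
from slide import *
b=np.array([.5529,.0517,np.radians(-12.5)]);p=np.array([.5763,.3213,np.radians(-.1)])
slide(b,p)
arm.move_to([.45,-.1,.25],pick([.45,-.1,.25],-17.5))
check(p,p);print(arm.sense()["clock"])
E
ls pics
```

```text
down False
gap 0.0003877824921578768 0.0 [0.44060079 0.07658998 0.00399428]
0.00013231156106757578 [-0.137254   -0.69205967 -0.07394117] [0.46126357 0.32120049 0.00402816] [ 1.79996028e+02  7.59249606e-03 -1.22519738e-01]
top board none
shot 3
scene board none
shot 4
12.6833
crop0.png
scene0.png
scene_4.png
top0.png
top_3.png
```

Run:
```python
from fit import *
s=snap("top");cv2.imwrite("pics/t5.png",cv2.resize(s["pixels"][120:340,160:460],None,fx=2.6,fy=2.6,interpolation=3))
for d in arm.outline_of(s,"board"): print(d["p"],d["box"])
m=mask(s,arm.outline_of(s,"board")[0]["pixels"],"board");p,e=fit([(s,m)],"board",[.55,.05,-.2]);print(p,np.degrees(p[2]),e)
```

```text
0.66 [276.0, 205.3, 47.3, 51.1]
0.61 [440.1, 213.4, 37.0, 21.6]
[ 0.55481972  0.05151124 -0.21163902] -12.126022862179378 0.29605384500636206
```

View pics/t5.png

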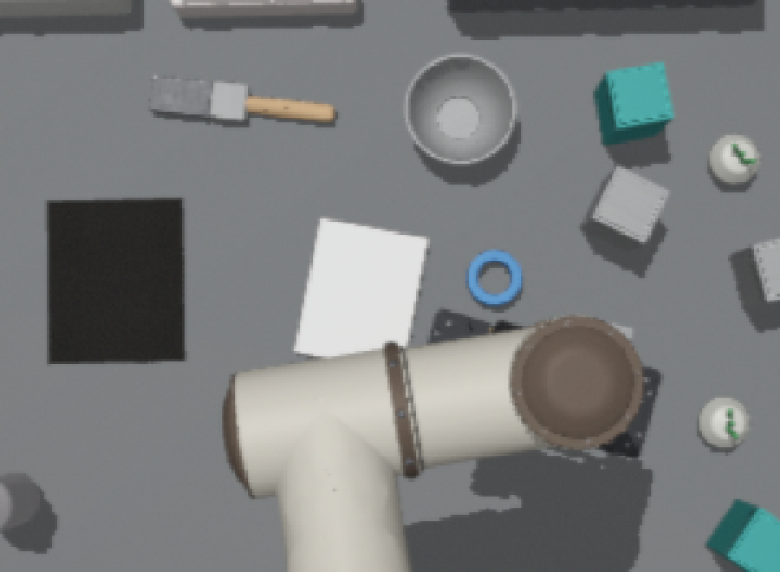

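The board at crop (360,290) has not moved, so the fingers closed on nothing. I check the handle fit on the stored picture and look from above the handle.

Run:
```python
from fit import *
import pickle
S=pickle.load(open("s0.pkl","rb"))
b=[.5529,.0517,np.radians(-12.5)];out=[]
for n,(r,c) in(("top",(190,260)),("scene",(195,280))):
    s=S[n];m=mask(s,S[n,"board"][0]["pixels"],"board");f=render(s,"board",b)
    im=s["pixels"].copy();e=cv2.findContours((f>.5).astype(np.uint8),0,1)[0]
    big=cv2.resize(im[r:r+110,c:c+110],None,fx=3.5,fy=3.5,interpolation=3)
    for k in e: cv2.polylines(big,[np.int32((k-[c,r]+.5)*3.5)],True,(0,0,255),1)
    out.append(big)
arm.move_to([.4406,.0766,.12],pick([.4406,.0766,.12],-12.5))
s=snap("scene");out.append(cv2.resize(s["pixels"][130:300,240:410],(385,385)))
w=arm.snapshot("wrist");out.append(cv2.resize(w["pixels"],(385,385)))
q=arm.sense();print(q["eef_pos"],q["ee_rot"],q["joints"],q["clock"],q["finger_gap"])
g=np.vstack([np.hstack(out[:2]),np.hstack(out[2:])]);cv2.imwrite("pics/q1.png",cv2.resize(g,(600,600)))
```

```text
[0.44159187 0.07615489 0.12102961] [-1.79919953e+02 -1.09230518e-01 -1.25785346e+01] [ 3.06898204e+01  9.35942162e+00 -3.00416558e+01  2.15003449e-02
 -5.04645225e+01  4.67180546e+01] 13.8167 0.08729115263459014
```

View pics/q1.png

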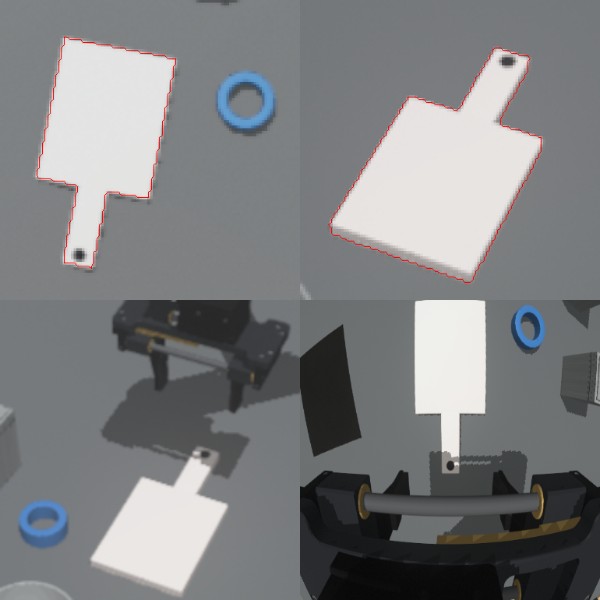

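Run:
```python
from fit import *
q=arm.sense();p=np.array(q["eef_pos"]);y=np.radians(q["ee_rot"][2]);u=np.array([-np.sin(y),np.cos(y),0])
out=[]
for n in("scene","top"):
    s=snap(n);X=np.array([p,p+.0435*u,p-.0435*u]);uv=proj(s,X);print(n,uv.round(1).tolist())
    r,c=[int(v) for v in uv[0][::-1]];r-=50;c-=50
    big=cv2.resize(s["pixels"][r:r+100,c:c+100],(400,400),interpolation=3)
    for k in uv: cv2.drawMarker(big,[int(v) for v in (k-[c,r]+.5)*4],(0,0,255),0,14,1)
    out.append(big)
cv2.imwrite("pics/q2.png",np.hstack(out))
```

```text
scene [[351.5, 191.3], [370.4, 196.9], [333.0, 185.8]]
top [[288.7, 272.5], [272.4, 269.3], [305.1, 275.8]]
```

View pics/q2.png

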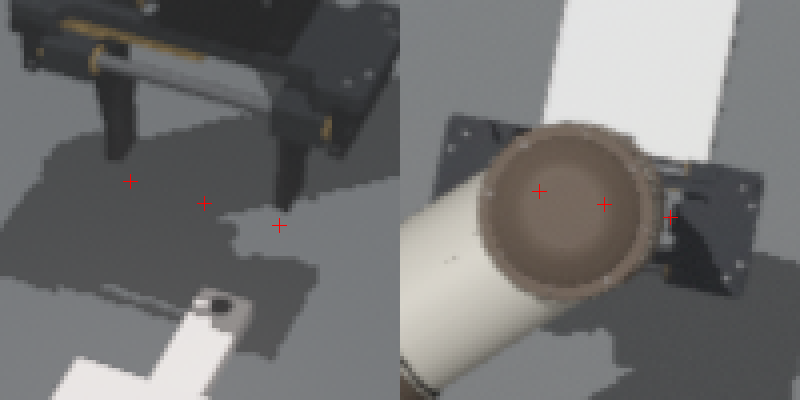

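The drawn TCP (crop (204,203)) lies about 5 px below the real fingertips, at (120,158) and (285,210), while the top view lines up. So the real tips sit about 14 mm higher than reported, and they closed above the handle. I find the real bench height by touch, straddling the handle.

Run:
```python
from fit import *
b=np.array([.5529,.0517,np.radians(-12.5)])
a=b[:2]-.115*np.array([np.cos(b[2]),np.sin(b[2])])
o=pick([*a,.03],-12.5)
arm.move_straight([*a,.01],o,feed=.12,f_stop=8)
print(arm.move_straight([*a,-.025],feed=.02,f_stop=3));q=arm.sense();print(q["eef_pos"],q["contact_force"],q["clock"])
```

```text
True
[ 0.44063858  0.07659224 -0.02237319] [-1.81086095 -1.18107638  4.38550951] 16.4417
```

```bash
sed -i 's/a,\.004\]/a,zg]/; s/\[\*g,\.004\]/[*g,zg]/; s/def slide(b,p,feed=.1)/def slide(b,p,feed=.1,zg=-.018)/; s/np.hypot(\*(toplane/np.hypot(*(toplane/' slide.py
python3 - <<'E'
from slide import *
b=np.array([.5529,.0517,np.radians(-12.5)]);p=np.array([.5763,.3213,np.radians(-.1)])
hp=lambda q:q[:2]-.115*np.array([np.cos(q[2]),np.sin(q[2])])
a,g=hp(b),hp(p);o=pick([*a,.1],-12.5);og=[180,0,o[2]+12.4];z=-.018
arm.move_straight([*a,z],feed=.05)
arm.command_gripper(0.0);s=arm.sense();print("gap",s["finger_gap"],s["grasp_force"],s["eef_pos"],s["contact_force"])
if s["finger_gap"]>.02:
    arm.move_straight([*g,z],og,feed=.08)
    s=arm.sense();print(s["finger_gap"],s["contact_force"],s["eef_pos"],s["ee_rot"])
    arm.command_gripper(.087);arm.move_straight([*g,.08],feed=.2)
    arm.move_to([.45,-.12,.25],pick([.45,-.12,.25],-17.5))
    check(p,p)
print(arm.sense()["clock"])
E
```

```text
gap 0.031535516733850404 29.99975949525833 [ 0.4406955   0.07664846 -0.01798736] [-0.24172778  1.39305427 -0.32133812]
0.03186203720869971 [-1.25626849 -4.13254395  3.71332063] [ 0.46131091  0.32138076 -0.01798553] [-1.79998086e+02  1.65730404e-04 -1.11211512e-01]
top board [0.5751 0.3197] -0.31 0.076
shot 10
scene board [0.5744 0.3204] -0.47 0.088
shot 11
24.6667
```

The board sits within about 2 mm and 0.4° of the pad centre. Now I heft the tins.

```bash
cat > tins.py <<'E'
from h import *
T={1:(.4841,-.190,-17.5),2:(.633,-.2302,-30.5),3:(.5645,-.3898,-77)}
ZG=.048
def fz(n=15):
    v=[]
    for _ in range(n): arm.sleep(.02);v.append(arm.sense()["contact_force"][2])
    return np.mean(v),np.std(v)
def grab(k):
    x,y,a=T[k];o=pick([x,y,.18],a)
    arm.move_to([x,y,.16],o);print("hit",arm.move_straight([x,y,ZG],feed=.12,f_stop=8))
    arm.sleep(.2);b=fz();arm.command_gripper(0.0);s=arm.sense()
    print(k,"gap",round(s["finger_gap"],4),"grip",round(s["grasp_force"],1));return b
def heft(k):
    b=grab(k);x,y,_=T[k]
    arm.move_straight([x,y,ZG+.03],feed=.06);arm.sleep(.3);l=fz();print(k,"mass",(b[0]-l[0])/9.81,b,l)
def put(k):
    x,y,_=T[k]
    arm.move_straight([x,y,ZG+.0005],feed=.05);arm.command_gripper(.087);arm.move_straight([x,y,.16],feed=.25)
E
python3 - <<'E'
from tins import *
heft(1);put(1);print(arm.sense()["clock"])
E
```

```text
hit False
1 gap 0.06 grip 30.0
1 mass 0.18325522208440578 (np.float64(-0.17841460759570582), np.float64(0.4512635886657256)) (np.float64(-1.9761483362437267), np.float64(0.4737626901971945))
30.6583
```

Run:
```python
from tins import *
heft(2);put(2);print(arm.sense()["clock"])
heft(3);print(arm.sense()["clock"])
```

```text
hit False
2 gap 0.0604 grip 29.7
2 mass 0.6416520137344346 (np.float64(-0.0685338044478876), np.float64(0.48528084348282213)) (np.float64(-6.363140059182691), np.float64(0.4523064347669847))
36.7583
hit False
3 gap 0.0596 grip 30.0
3 mass 0.28283128212161246 (np.float64(-0.21316430727405244), np.float64(0.3871609199529345)) (np.float64(-2.9877391848870705), np.float64(0.46379399018799966))
40.8083
```

The masses come out at 0.18, 0.64 and 0.28 kg, so tin_2 holds the full spool. I put tin_3 back and carry tin_2.

Run:
```python
from tins import *
put(3);grab(2);x,y,_=T[2]
arm.move_straight([x,y,.2],feed=.1)
arm.move_straight([.5755,.3205,.22],feed=.15);arm.sleep(.6)
s=arm.sense();print(s["finger_gap"],s["grasp_force"],s["contact_force"],s["eef_pos"],s["ee_rot"],s["clock"])
a=snap("top");b=snap("scene");cv2.imwrite("pics/end.png",cv2.resize(np.hstack([a["pixels"][110:360,140:520],b["pixels"][90:340,100:560]]),(800,238)))
```

```text
hit False
2 gap 0.06 grip 29.7
0.06014574056950937 29.706661682639606 [-0.34352853 -1.20794495 -6.72926145] [0.57547914 0.32051965 0.21998763] [ 1.79998877e+02  1.57112175e-03 -3.04987325e+01] 51.8833
```

View pics/end.png

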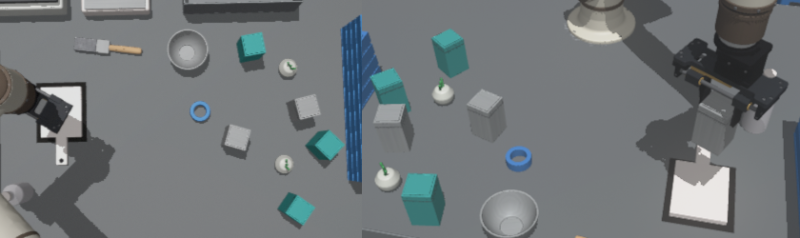

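The picture shows tin_2 held upright at (712,125) above the board. The board is centred on the pad at (700,190), and the other two tins stand upright at (390,125) and (486,115). Nothing else has moved, so I hand in.

```bash
python3 -c "
from bench import arm
print(arm.hand_in())"
```

```text
the job is handed in; nothing more can be done
None
```

Handed in at about 52 s: the board lies within about 2 mm and 0.4° of centred and square on the pad, and the heaviest tin (tin_2, about 0.64 kg) is held upright about 16 cm above its middle, with the other two tins standing on the bench.

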